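Rack the wash-water samples in drawing order

ROBOT

A 6-joint arm with a two-finger parallel gripper is mounted at the origin on the work surface. World frame = base frame: x ahead of the robot, y to its left, z up, the work surface at z = 0. Lengths are in mm, angles in rad, forces in N, time in s.
With the tool pointing down it reaches from about 300 to 1000 mm from the base axis. Payload 5.1 kg.
Tool frame: the origin (TCP) lies on the centre line of the jaws, within the pads' length; the fingertips stand 11 mm ahead of it and the grasp point (between the pads) lies 8 mm behind it; z points along the fingers, y is the line along which they close (so a half turn about z gives the same grasp; the last joint's range is limited). The gripper opens to 95 mm and grips with 3 to 60 N. Pads are 20 mm wide; open, the fingers measure 119 mm over their backs; the gripper's body (75 mm by 180 mm) begins 59 mm behind the grasp point.
Start: joints at [-1.245, 0.124, 1.65, -0, 1.367, -0.083], TCP at [258.348, -596.44, 225.656] pointing down, gripper open.
Joint ranges: [-2.61, 2.61], [-1.02, 2.33], [0.03, 2.71], [-1.35, 4.49], [0.32, 2.68], [-2.91, 2.91]. Speed limits (rad/s): [2.57, 2.57, 3.14, 3.14, 3.14, 3.14].

INTERFACE

Orientations are given as a unit quaternion [w, x, y, z].
In Python, from rig import r gives the robot as it stands.
- The arm moves only by the shell command python3 -m jog 'ROWS' [FORCE]. ROWS is JSON, a list of rows, each an object with "hand": the finger opening in m, from 0 to 0.0951; "translation": the shift along the tool's x, y, z in m, a list of three; "spin": the turn about the tool's z in rad. A call has 1 to 5 rows; each row shifts and turns the commanded pose from where the row before left it, along the tool's axes as they then stand; what a row does not reach is not made up. A row lasts 1/8 s, in which the tool goes at most 62.5 mm and 10.7 degrees, less where a joint would pass 70% of its speed; a pose out of reach is approached as far as the arm can. A call with a gripper value outside its range is refused whole. The fingers move at their own pace and stop on an object; FORCE is the grip in N (left out, the last holds). Time passes only in rows, so rows that do not move let the fingers close. It gives the time, the measured TCP pose, the force, the opening and the grip force at its end, in the units of the state.
- r.observe(): the state, without advancing time (a new reading comes with each control period).
- r.camera(name): name is "side" or "top" or "wrist"; returns the picture (420x560x3 uint8, blue, green, red); there is no depth.
- r.camera_params(name): a dict with "fx", "fy", "cx", "cy" (pixels), "rvec" (rotation vector, rad) and "tvec" (3), from world to camera coordinates, as OpenCV has them; the wrist camera has in their place "hand_eye" (4x4, takes a point from camera to tool coordinates, whose origin is the TCP and whose axes are the flange's). Camera axes: x right, y down, z forward; pixel columns grow to the right and rows downward; lengths in mm; the calibration is good to about 2 mm. A picture is of the moment at which its call begins: read the wrist's pose just before it. camera_params takes no time and is no camera call.
- r.close_job(): hands the job in; it is judged then, once.
The state is a dict: "clock": time; "joints": joint angles; "qd": joint speeds; "effort": joint torques, N m; "ee_pos": TCP position; "tool_rot": TCP orientation; "wrist_force": force on the tool from outside, world axes, zero at the start; "ft_torque": the same for the moment, N m; "finger_gap": finger opening in mm; "grasp_force": force on a finger pad.
Only numpy, scipy, OpenCV 4.12 (cv2) and the standard library are available. Lean on these libraries where they do the work, as an engineer would, in place of code of your own. Each camera call takes 0.05 s, during which the arm holds its last target. There are 200 camera calls.

TASK

The four capped wash-water samples stand in the field carrier in the order in which they were drawn, the first at the carrier's yellow end. Move them into the four empty cells of the grey lab rack in that same order, the first next to the white-capped blank and the last next to the temperature logger, each standing upright on the floor of its cell. Leave the blank where it is and do not tip any bottle over.

Things in the scene. Friction and masses are not known exactly. Their poses are not given: they have to be found in the camera images.
- bottle_red_center (a point): Wash-water sample bottle with a red screw cap and a red band round its white wall. Upright, round, 40 mm in diameter up to 62 mm of its height, cap 35 mm in diameter, 90 mm tall over all, about 0.1 kg, tightly closed. The point is its centre, 45 mm above its underside; z is up its axis. At the start it stands in the red cup.
- bottle_blue_center (a point): Wash-water sample bottle with a blue screw cap and a blue band round its white wall. Upright, round, 40 mm in diameter up to 62 mm of its height, cap 35 mm in diameter, 90 mm tall over all, about 0.1 kg, tightly closed. The point is its centre, 45 mm above its underside; z is up its axis. At the start it stands in the blue cup.
- bottle_green_center (a point): Wash-water sample bottle with a green screw cap and a green band round its white wall. Upright, round, 40 mm in diameter up to 62 mm of its height, cap 35 mm in diameter, 90 mm tall over all, about 0.1 kg, tightly closed. The point is its centre, 45 mm above its underside; z is up its axis. At the start it stands in the green cup.
- bottle_black_center (a point): Wash-water sample bottle with a black screw cap and a black band round its white wall. Upright, round, 40 mm in diameter up to 62 mm of its height, cap 35 mm in diameter, 90 mm tall over all, about 0.1 kg, tightly closed. The point is its centre, 45 mm above its underside; z is up its axis. At the start it stands in the black cup.
- cup_red: Low round red cup, fixed in the field carrier; the red-capped bottle stands in it at the start. 56 mm across, collar 16 mm high, bore 48 mm, floor 4 mm thick. Origin: centre of its underside, 8 mm above the bench. The cups stand 66 mm apart in a row, in varying order; each cup's y axis runs along the row to the carrier's yellow end. The carrier's end plates are 45 mm high.
- cup_blue: Low round blue cup, fixed in the field carrier; the blue-capped bottle stands in it at the start. 56 mm across, collar 16 mm high, bore 48 mm, floor 4 mm thick. Origin: centre of its underside, 8 mm above the bench. The cups stand 66 mm apart in a row, in varying order; each cup's y axis runs along the row to the carrier's yellow end. The carrier's end plates are 45 mm high.
- cup_green: Low round green cup, fixed in the field carrier; the green-capped bottle stands in it at the start. 56 mm across, collar 16 mm high, bore 48 mm, floor 4 mm thick. Origin: centre of its underside, 8 mm above the bench. The cups stand 66 mm apart in a row, in varying order; each cup's y axis runs along the row to the carrier's yellow end. The carrier's end plates are 45 mm high.
- cup_black: Low round black cup, fixed in the field carrier; the black-capped bottle stands in it at the start. 56 mm across, collar 16 mm high, bore 48 mm, floor 4 mm thick. Origin: centre of its underside, 8 mm above the bench. The cups stand 66 mm apart in a row, in varying order; each cup's y axis runs along the row to the carrier's yellow end. The carrier's end plates are 45 mm high.
- lab_rack: Grey lab rack, fixed: a row of six cells along its y axis, centres at y = +-30.5, +-91.5, +-152.5 mm, x = 0; each 58 mm square inside. Rack 64 mm wide, floor 6 mm thick; cross walls 38 mm and long side rails 24 mm high, from the bench. Origin: centre of its underside, on the bench. One end cell holds the blank, the other an orange logger 34 mm square, 62 tall; which is which varies. Four cells are empty.
- blank_center (a point): The blank: a bottle shaped and sized as the samples, with a white cap and band, in one of the two end cells of the lab rack. The point is its centre, 45 mm above its underside. It stays where it is.

How it is judged (in metres and radians):
At the end, for the whole second after the job is handed in: The first sample (cup at the yellow end) is 61 mm from the blank, the second 122, the third 183, the fourth 244, each +-25; all within 15 mm of the rack's middle line, centres 45 to 58 mm above its underside (51 standing), tilt under 0.12 rad, at rest; blank upright, moved under 20 mm (((y of each of cup_blue, cup_green, cup_black in the frame of cup_red below 0 m and horizontal distance between bottle_red_center and blank_center between 0.036 and 0.086 m) or (y of each of cup_blue, cup_green, cup_black in the frame of cup_red below 0.1 m and y of any of cup_blue, cup_green, cup_black in the frame of cup_red above 0 m and horizontal distance between bottle_red_center and blank_center between 0.097 and 0.147 m) or (y of each of cup_blue, cup_green, cup_black in the frame of cup_red above -0.1 m and y of any of cup_blue, cup_green, cup_black in the frame of cup_red below 0 m and horizontal distance between bottle_red_center and blank_center between 0.158 and 0.208 m) or (y of each of cup_blue, cup_green, cup_black in the frame of cup_red above 0 m and horizontal distance between bottle_red_center and blank_center between 0.219 and 0.269 m)) and x of bottle_red_center in the frame of lab_rack between -0.015 and 0.015 m and z of bottle_red_center in the frame of lab_rack between 0.045 and 0.058 m and angle between each of bottle_red_center, bottle_blue_center, bottle_green_center, bottle_black_center, blank_center's own z axis and vertical below 0.12 rad and linear speed of each of bottle_red, bottle_blue, bottle_green, bottle_black below 0.02 m/s and ((y of each of cup_red, cup_green, cup_black in the frame of cup_blue below 0 m and horizontal distance between bottle_blue_center and blank_center between 0.036 and 0.086 m) or (y of each of cup_red, cup_green, cup_black in the frame of cup_blue below 0.1 m and y of any of cup_red, cup_green, cup_black in the frame of cup_blue above 0 m and horizontal distance between bottle_blue_center and blank_center between 0.097 and 0.147 m) or (y of each of cup_red, cup_green, cup_black in the frame of cup_blue above -0.1 m and y of any of cup_red, cup_green, cup_black in the frame of cup_blue below 0 m and horizontal distance between bottle_blue_center and blank_center between 0.158 and 0.208 m) or (y of each of cup_red, cup_green, cup_black in the frame of cup_blue above 0 m and horizontal distance between bottle_blue_center and blank_center between 0.219 and 0.269 m)) and x of bottle_blue_center in the frame of lab_rack between -0.015 and 0.015 m and z of bottle_blue_center in the frame of lab_rack between 0.045 and 0.058 m and ((y of each of cup_red, cup_blue, cup_black in the frame of cup_green below 0 m and horizontal distance between bottle_green_center and blank_center between 0.036 and 0.086 m) or (y of each of cup_red, cup_blue, cup_black in the frame of cup_green below 0.1 m and y of any of cup_red, cup_blue, cup_black in the frame of cup_green above 0 m and horizontal distance between bottle_green_center and blank_center between 0.097 and 0.147 m) or (y of each of cup_red, cup_blue, cup_black in the frame of cup_green above -0.1 m and y of any of cup_red, cup_blue, cup_black in the frame of cup_green below 0 m and horizontal distance between bottle_green_center and blank_center between 0.158 and 0.208 m) or (y of each of cup_red, cup_blue, cup_black in the frame of cup_green above 0 m and horizontal distance between bottle_green_center and blank_center between 0.219 and 0.269 m)) and x of bottle_green_center in the frame of lab_rack between -0.015 and 0.015 m and z of bottle_green_center in the frame of lab_rack between 0.045 and 0.058 m and ((y of each of cup_red, cup_blue, cup_green in the frame of cup_black below 0 m and horizontal distance between bottle_black_center and blank_center between 0.036 and 0.086 m) or (y of each of cup_red, cup_blue, cup_green in the frame of cup_black below 0.1 m and y of any of cup_red, cup_blue, cup_green in the frame of cup_black above 0 m and horizontal distance between bottle_black_center and blank_center between 0.097 and 0.147 m) or (y of each of cup_red, cup_blue, cup_green in the frame of cup_black above -0.1 m and y of any of cup_red, cup_blue, cup_green in the frame of cup_black below 0 m and horizontal distance between bottle_black_center and blank_center between 0.158 and 0.208 m) or (y of each of cup_red, cup_blue, cup_green in the frame of cup_black above 0 m and horizontal distance between bottle_black_center and blank_center between 0.219 and 0.269 m)) and x of bottle_black_center in the frame of lab_rack between -0.015 and 0.015 m and z of bottle_black_center in the frame of lab_rack between 0.045 and 0.058 m and distance of blank_center from where it was at the start of the episode below 0.02 m); the robot touches nothing.
It fails at once if the red bottle is tipped over (angle between bottle_red_center's own z axis and vertical above 0.7 rad).
It fails at once if the blue bottle is tipped over (angle between bottle_blue_center's own z axis and vertical above 0.7 rad).
It fails at once if the green bottle is tipped over (angle between bottle_green_center's own z axis and vertical above 0.7 rad).
It fails at once if the black bottle is tipped over (angle between bottle_black_center's own z axis and vertical above 0.7 rad).
It fails at once if the blank is knocked over or taken out of its cell (distance of blank_center from where it was at the start of the episode above 0.02 m or angle between blank_center's own z axis and vertical above 0.3 rad).
It also fails if it takes over 112 s, if anything falls off the work surface, if the arm or the gripper's body presses on something with over 40 N, if the wrist force passes 120 N, or if a joint passes its speed limit or range.

## Working session

There is one attempt and no reset: what is moved stays moved. The work goes in short steps, Python scripts to look and compute and a shell command to move; the robot and the scene stay as the last step left them, time stands still between calls to the robot, and variables do not carry over. Pictures are saved under pics/ and viewed, at most 14 in all, crops included, and the job is handed in when it is done.

```bash
mkdir -p pics; ls
python3 - <<'E'
from rig import r
import cv2,numpy as np
for n in("top","side"):
    cv2.imwrite(f"pics/{n}0.png",r.camera(n)); print(n,r.camera_params(n))
print(r.camera_params("wrist")); o=r.observe(); print(o)
E
```

```text
pics
top {'fx': 497.7061568014836, 'fy': 497.7061568014836, 'cx': 287.6594716922917, 'cy': 205.1316122699044, 'rvec': array([ 2.08475549, -2.14267632,  0.2163991 ]), 'tvec': array([ -8.16645987, 583.67768713, 601.30294421])}
side {'fx': 443.3146717712627, 'fy': 443.3146717712627, 'cx': 289.0445578220732, 'cy': 217.25667474929244, 'rvec': array([ 2.23769891, -0.93372186,  0.38619117]), 'tvec': array([-406.04220274,  356.29322496,  503.20708982])}
{'fx': 302.31861846189474, 'fy': 302.31861846189474, 'cx': 284.74459246689844, 'cy': 209.08720845921857, 'hand_eye': array([[-8.42123916e-04, -9.63500381e-01, -2.67705633e-01,
         7.43168587e+01],
       [ 9.99999622e-01, -8.68885520e-04, -1.84981844e-05,
        -3.45312495e-01],
       [-2.14782540e-04, -2.67705547e-01,  9.63500749e-01,
        -1.58608129e+02],
       [ 0.00000000e+00,  0.00000000e+00,  0.00000000e+00,
         1.00000000e+00]])}
{'clock': 0.1, 'joints': array([-1.24458048e+00,  1.24428776e-01,  1.65152382e+00,  6.78657818e-06,
        1.36750525e+00, -8.25911697e-02]), 'qd': array([-0.00183165, -0.00259324, -0.00198492,  0.00043669, -0.00041617,
        0.00151152]), 'effort': array([ 1.68361044e-04, -4.18880582e+01, -3.61096251e+01,  7.77001726e-02,
        4.61600348e-02, -6.83630219e-05]), 'ee_pos': array([ 258.18586508, -595.91616469,  224.52519637]), 'tool_rot': array([-9.26088066e-04,  9.79181951e-01,  2.02982358e-01, -1.10022668e-04]), 'wrist_force': array([ 0.18136538, -0.08344263, -0.14373948]), 'ft_torque': array([ 0.00915481, -0.02567086,  0.02254488]), 'grasp_force': 0.0, 'finger_gap': 95.11081023720355}
```

View pics/top0.png

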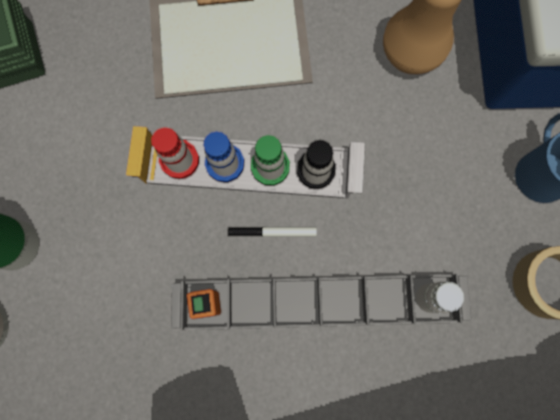

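View pics/side0.png

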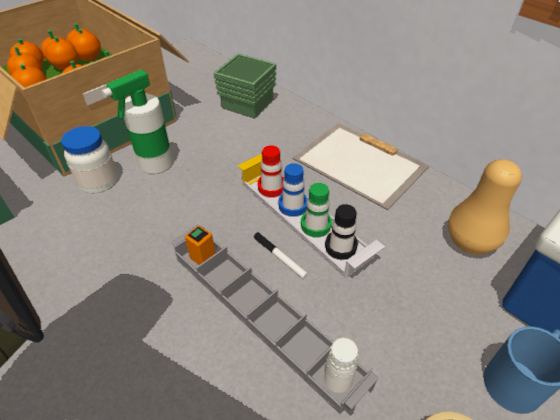

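The top view shows the caps at red (166,141), blue (217,145), green (268,148) and black (319,152), with the yellow end plate at the left (138,152), so the order is red, blue, green, black. The logger is at (201,304) and the blank's cap at (450,297). The empty cell floors are at u≈251, 296, 340 and 386, v≈301. The side view agrees with this order. So red goes next to the blank and black next to the logger.

```bash
cat > h.py <<'E'
from rig import r
import cv2,numpy as np
from scipy.spatial.transform import Rotation as R
def ray(name,uv,z,o=None):
    p=r.camera_params(name)
    d=np.array([(uv[0]-p["cx"])/p["fx"],(uv[1]-p["cy"])/p["fy"],1.])
    if name=="wrist":
        o=o or r.observe(); q=o["tool_rot"]; T=R.from_quat([q[1],q[2],q[3],q[0]]).as_matrix(); H=p["hand_eye"]
        c=o["ee_pos"]+T@H[:3,3]; d=T@H[:3,:3]@d
    else:
        M=cv2.Rodrigues(p["rvec"])[0]; c=-M.T@p["tvec"]; d=M.T@d
    return c+d*(z-c[2])/d[2]
def tool(): 
    o=r.observe(); q=o["tool_rot"]; return o["ee_pos"],R.from_quat([q[1],q[2],q[3],q[0]]).as_matrix()
E
python3 - <<'E'
from h import *
np.set_printoptions(precision=1,suppress=True)
for n,u in dict(red=(166,141),blue=(217,145),green=(268,148),black=(319,152)).items(): print(n,ray("top",u,102)[:2])
for n,u in dict(red=(270,153),blue=(294,172),green=(319,191),black=(345,212)).items(): print("side",n,ray("side",u,102)[:2])
for n,u in dict(red=(179,158),blue=(224,162),green=(270,166),black=(317,170)).items(): print("cup",n,ray("top",u,24)[:2])
print("blank",ray("top",(450,297),96)[:2],ray("side",(344,349),96)[:2])
for u in [(251,304),(296,303),(340,301),(386,299)]: print("cell",ray("top",u,6)[:2])
p,M=tool();print(M)
E
```

```text
red [662.4 128.9]
blue [655.2  63.8]
green [649.4  -1.1]
black [642.2 -65.7]
side red [658.1 127. ]
side blue [651.4  59.2]
side green [646.4  -4.1]
side black [639.5 -66.4]
cup red [663.8 129.3]
cup blue [656.   64.9]
cup green [648.3  -0.6]
cup black [640.5 -67.3]
blank [ 457.2 -216.8] [ 457.9 -215. ]
cell [456.3  30.1]
cell [456.  -32.1]
cell [457. -93.]
cell [ 458.  -156.7]
[[ 0.9  0.4 -0. ]
 [ 0.4 -0.9  0. ]
 [ 0.  -0.  -1. ]]
```

```bash
python3 -m jog '[{"hand":0.095,"translation":[0,0,0],"spin":-0.166},{"hand":0.095,"translation":[0,0,0],"spin":-0.166},{"hand":0.095,"translation":[0,0,0],"spin":-0.166},{"hand":0.095,"translation":[0,0,0],"spin":-0.166},{"hand":0.095,"translation":[0,0,0],"spin":-0.166}]' 20
python3 -m jog '[{"hand":0.095,"translation":[0,0,0],"spin":-0.166},{"hand":0.095,"translation":[0,0,0],"spin":-0.166},{"hand":0.095,"translation":[0,0,0],"spin":0},{"hand":0.095,"translation":[0,0,0],"spin":0}]'
python3 -c "
from h import *
print(*[x.round(3) for x in tool()])"
```

```text
clock: 0.72
ee_pos: [258.2, -596.1, 224.9]
tool_rot: [-0.001, 0.813, 0.583, 0.0]
wrist_force: [-0.0, 1.5, -0.5]
finger_gap: 95.1
grasp_force: 0.0
clock: 1.23
ee_pos: [258.3, -596.3, 225.3]
tool_rot: [-0.0, 0.708, 0.706, 0.0]
wrist_force: [0.0, 0.2, -0.1]
finger_gap: 94.8
grasp_force: 0.0
[ 258.321 -596.289  225.329] [[ 0.002  1.    -0.   ]
 [ 1.    -0.002  0.001]
 [ 0.001 -0.    -1.   ]]
```

```bash
python3 -m jog '[{"hand":0.095,"translation":[0.048,0.027,0],"spin":0},{"hand":0.095,"translation":[0.048,0.027,0],"spin":0},{"hand":0.095,"translation":[0.048,0.027,0],"spin":0},{"hand":0.095,"translation":[0.048,0.027,0],"spin":0},{"hand":0.095,"translation":[0.048,0.027,0],"spin":0}]'
python3 -m jog '[{"hand":0.095,"translation":[0.048,0.027,0],"spin":0},{"hand":0.095,"translation":[0.048,0.027,0],"spin":0},{"hand":0.095,"translation":[0.048,0.027,0],"spin":0},{"hand":0.095,"translation":[0.048,0.027,0],"spin":0},{"hand":0.095,"translation":[0.048,0.027,0],"spin":0}]'
python3 -m jog '[{"hand":0.095,"translation":[0.048,0.027,0],"spin":0},{"hand":0.095,"translation":[0.048,0.027,0],"spin":0},{"hand":0.095,"translation":[0.018,0.027,0],"spin":0},{"hand":0.095,"translation":[0,0,0],"spin":0},{"hand":0.095,"translation":[0,0,0],"spin":0}]'
python3 -c "
from h import *
cv2.imwrite('pics/w1.png',r.camera('wrist'))
print(*[x.round(3) for x in tool()])"
```

```text
clock: 1.85
ee_pos: [394.0, -354.8, 225.8]
tool_rot: [0.0, 0.708, 0.706, 0.0]
wrist_force: [0.7, -0.2, 0.2]
finger_gap: 94.8
grasp_force: 0.0
clock: 2.48
ee_pos: [529.0, -114.7, 225.9]
tool_rot: [0.0, 0.708, 0.706, 0.0]
wrist_force: [-0.3, -0.8, 0.3]
finger_gap: 95.0
grasp_force: 0.0
clock: 3.1
ee_pos: [608.9, -2.8, 225.4]
tool_rot: [-0.0, 0.707, 0.707, -0.0]
wrist_force: [0.1, 0.6, 0.6]
finger_gap: 95.0
grasp_force: 0.0
[608.769  -3.073 225.51 ] [[ 0.001  1.    -0.001]
 [ 1.    -0.001 -0.   ]
 [-0.    -0.001 -1.   ]]
```

View pics/w1.png

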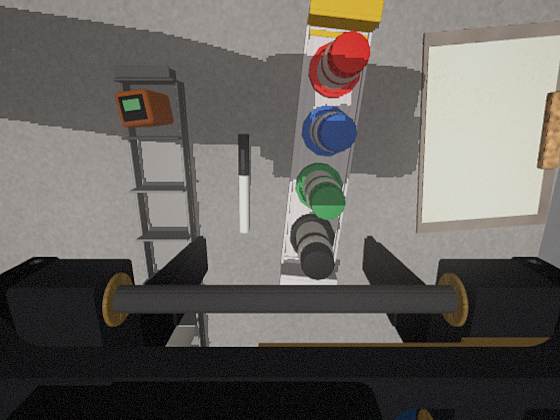

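The wrist picture shows the caps at red (350,52), blue (338,132), green (327,201) and black (317,262). I'll check these against the top-view positions.

```bash
python3 -c "
from h import *
for n,u in dict(red=(350,52),blue=(338,132),green=(327,201),black=(317,262)).items(): print(n,ray('wrist',u,102).round(1))
for u in [(187,137),(193,187),(198,236)]: print('wallend',ray('wrist',u,38).round(1))
for u in [(131,139),(136,189),(142,239)]: print('wallend',ray('wrist',u,38).round(1))
"
```

```text
red [663.1 131.6 102. ]
blue [655.9  66.  102. ]
green [648.2   1.7 102. ]
black [640.3 -62.2 102. ]
wallend [498.7  59.6  38. ]
wallend [500.7   2.9  38. ]
wallend [501.7 -57.9  38. ]
wallend [436.   57.5  38. ]
wallend [433.9   0.6  38. ]
wallend [432.9 -61.7  38. ]
```

```bash
python3 -m jog '[{"hand":0.095,"translation":[0.045,0.018,0],"spin":0},{"hand":0.095,"translation":[0.045,0.018,0],"spin":0},{"hand":0.095,"translation":[0.043,0.017,0.03],"spin":0},{"hand":0.095,"translation":[0,0,0.04],"spin":0},{"hand":0.095,"translation":[0,0,0.04],"spin":0}]'
python3 -m jog '[{"hand":0.08,"translation":[0,0,0.03],"spin":0},{"hand":0.08,"translation":[0,0,0.02],"spin":0},{"hand":0.08,"translation":[0,0,0.016],"spin":0},{"hand":0.08,"translation":[0,0,0],"spin":0},{"hand":0.08,"translation":[0,0,0],"spin":0}]'
python3 -c "
from h import *
print(*[x.round(3) for x in tool()])"
```

```text
clock: 3.78
ee_pos: [662.2, 130.1, 114.9]
tool_rot: [0.0, 0.707, 0.707, 0.0]
wrist_force: [0.3, 0.7, -0.3]
finger_gap: 95.2
grasp_force: 0.0
clock: 4.4
ee_pos: [663.3, 130.6, 51.1]
tool_rot: [0.001, 0.707, 0.707, 0.001]
wrist_force: [0.4, -0.2, 0.1]
finger_gap: 80.1
grasp_force: 0.0
[663.312 130.57   51.075] [[ 0.     1.     0.002]
 [ 1.    -0.     0.   ]
 [ 0.     0.002 -1.   ]]
```

Close on red and lift.

```bash
python3 -m jog '[{"hand":0.03,"translation":[0,0,0],"spin":0},{"hand":0.03,"translation":[0,0,0],"spin":0},{"hand":0.03,"translation":[0,0,0],"spin":0},{"hand":0.03,"translation":[0,0,0],"spin":0},{"hand":0.03,"translation":[0,0,0],"spin":0}]' 20
python3 -m jog '[{"hand":0.03,"translation":[0,0,0],"spin":0},{"hand":0.03,"translation":[0,0,-0.015],"spin":0},{"hand":0.03,"translation":[0,0,-0.02],"spin":0},{"hand":0.03,"translation":[0,0,-0.025],"spin":0},{"hand":0.03,"translation":[0,0,0],"spin":0}]'
```

```text
clock: 5.03
ee_pos: [662.5, 130.6, 49.7]
tool_rot: [0.0, 0.707, 0.707, 0.0]
wrist_force: [-0.2, -0.0, 0.3]
finger_gap: 39.6
grasp_force: 20.0
clock: 5.65
ee_pos: [664.8, 130.9, 114.3]
tool_rot: [0.002, 0.707, 0.707, 0.003]
wrist_force: [-0.1, -0.2, -1.5]
finger_gap: 39.7
grasp_force: 20.0
```

```bash
python3 -m jog '[{"hand":0.03,"translation":[0,-0.035,0],"spin":0},{"hand":0.03,"translation":[0,-0.04,0],"spin":0},{"hand":0.03,"translation":[-0.02,-0.04,0],"spin":0},{"hand":0.03,"translation":[-0.045,0,0],"spin":0},{"hand":0.03,"translation":[-0.045,0,0],"spin":0}]'
python3 -m jog '[{"hand":0.03,"translation":[-0.045,0,0],"spin":0},{"hand":0.03,"translation":[-0.045,0,0],"spin":0},{"hand":0.03,"translation":[-0.045,0,0],"spin":0},{"hand":0.03,"translation":[-0.041,0,0],"spin":0},{"hand":0.03,"translation":[0,0,0],"spin":0}]'
python3 -c "
from h import *
print(*[x.round(3) for x in tool()])
a=r.camera('wrist'); b=r.camera('top')
cv2.imwrite('pics/w2.png',np.hstack([cv2.resize(a,(400,300)),cv2.resize(b,(400,300))]))
cv2.imwrite('pics/w2w.png',a);cv2.imwrite('pics/w2t.png',b[230:350,150:500].repeat(2,0).repeat(2,1))"
```

```text
clock: 6.28
ee_pos: [546.4, 19.9, 109.3]
tool_rot: [-0.0, 0.707, 0.708, -0.0]
wrist_force: [1.6, -0.5, -0.1]
finger_gap: 39.9
grasp_force: 20.0
clock: 6.9
ee_pos: [547.0, -157.7, 109.4]
tool_rot: [-0.0, 0.708, 0.706, -0.0]
wrist_force: [-0.8, -0.3, -0.2]
finger_gap: 40.0
grasp_force: 20.0
[ 546.96  -157.675  109.385] [[ 0.004  1.    -0.   ]
 [ 1.    -0.004 -0.   ]
 [-0.    -0.    -1.   ]]
```

View pics/w2w.png

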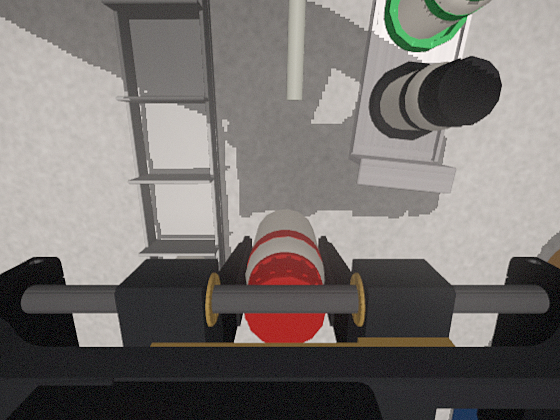

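View pics/w2t.png

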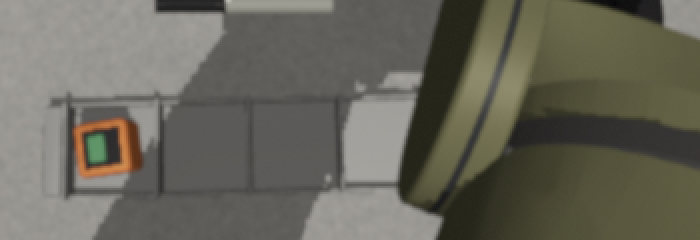

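The wrist view shows the cross-wall ends at (118,98)-(207,99), (128,180)-(215,178) and (138,250)-(217,247). Red hangs upright in the jaws. In the top view the rails are at full-image v≈280 and 324, and the walls at u≈230, 275.5 and 319.

```bash
python3 -c "
from h import *
for a,b in [((118,98),(207,99)),((128,180),(215,178)),((138,250),(217,247))]: 
  A,B=ray('wrist',a,38),ray('wrist',b,38);print('w',A.round(1),B.round(1),((A+B)/2).round(1))
for u in (230,275.5,319): 
  A,B=ray('top',(u,279.5),24),ray('top',(u,324.5),24);print('t',A.round(1),B.round(1),((A+B)/2).round(1), ray('top',(u,300),38).round(1))
print(ray('top',(343,302),38),ray('top',(365,302),38))
"
```

```text
w [426.4 -61.1  38. ] [490.2 -61.9  38. ] [458.3 -61.5  38. ]
w [ 425.3 -120.5   38. ] [ 492.3 -119.    38. ] [ 458.8 -119.8   38. ]
w [ 425.3 -178.5   38. ] [ 490.3 -175.9   38. ] [ 457.8 -177.2   38. ]
t [489.6  56.9  24. ] [430.   57.1  24. ] [459.8  57.   24. ] [461.9  55.4  38. ]
t [487.9  -4.9  24. ] [428.4  -3.6  24. ] [458.1  -4.3  24. ] [460.3  -4.7  38. ]
t [486.3 -64.   24. ] [426.8 -61.7  24. ] [456.5 -62.9  24. ] [458.7 -62.1  38. ]
[455.25888753 -93.65884912  38.        ] [ 454.4715299  -122.65969894   38.        ]
```

```bash
python3 -m jog '[{"hand":0.03,"translation":[0.001,-0.045,0],"spin":0},{"hand":0.03,"translation":[0.002,-0.044,0],"spin":0},{"hand":0.03,"translation":[0,0,0],"spin":0},{"hand":0.03,"translation":[0,0,0.025],"spin":0},{"hand":0.03,"translation":[0,0,0.02],"spin":0}]'
python3 -m jog '[{"hand":0.03,"translation":[0,0,0.01],"spin":0},{"hand":0.03,"translation":[0,0,0],"spin":0},{"hand":0.03,"translation":[0,0,0.005],"spin":0},{"hand":0.03,"translation":[0,0,0],"spin":0}]'
python3 -c "
from h import *
print(r.observe()['wrist_force'],*[x.round(3) for x in tool()])"
```

```text
clock: 7.62
ee_pos: [459.6, -151.7, 64.6]
tool_rot: [0.001, 0.707, 0.708, 0.0]
wrist_force: [-0.2, 0.5, -0.2]
finger_gap: 39.7
grasp_force: 20.0
clock: 8.12
ee_pos: [458.7, -152.5, 49.9]
tool_rot: [0.0, 0.707, 0.707, 0.0]
wrist_force: [-0.3, -0.1, -0.9]
finger_gap: 39.8
grasp_force: 20.0
[-0.32214167 -0.09425353 -0.90762249] [ 458.664 -152.467   49.941] [[-0.  1.  0.]
 [ 1.  0. -0.]
 [-0.  0. -1.]]
```

```bash
python3 -m jog '[{"hand":0.03,"translation":[0,0,0.004],"spin":0},{"hand":0.03,"translation":[0,0,0.002],"spin":0},{"hand":0.03,"translation":[0,0,0.001],"spin":0},{"hand":0.03,"translation":[0,0,0],"spin":0}]'
python3 -m jog '[{"hand":0.06,"translation":[0,0,0],"spin":0},{"hand":0.06,"translation":[0,0,0],"spin":0},{"hand":0.07,"translation":[0,0,0],"spin":0},{"hand":0.07,"translation":[0,0,-0.02],"spin":0},{"hand":0.07,"translation":[0,0,-0.04],"spin":0}]'
python3 -m jog '[{"hand":0.08,"translation":[0,0.005,-0.05],"spin":0},{"hand":0.08,"translation":[0.04,0.035,-0.01],"spin":0},{"hand":0.08,"translation":[0.045,0.04,0],"spin":0},{"hand":0.08,"translation":[0.045,0.04,0],"spin":0},{"hand":0.08,"translation":[0.045,0.04,0],"spin":0}]'
python3 -m jog '[{"hand":0.08,"translation":[0.042,0.037,0],"spin":0},{"hand":0.08,"translation":[0,0,0],"spin":0},{"hand":0.08,"translation":[0,0,0],"spin":0}]'
python3 -c "
from h import *
print(*[x.round(3) for x in tool()])
a=r.camera('wrist'); b=r.camera('side')
cv2.imwrite('pics/w3.png',np.vstack([cv2.resize(a,(400,300)),cv2.resize(b,(400,300))]))"
```

```text
clock: 8.62
ee_pos: [458.4, -152.5, 43.7]
tool_rot: [-0.0, 0.707, 0.707, -0.0]
wrist_force: [-2.7, 2.4, 6.6]
finger_gap: 39.4
grasp_force: 20.0
clock: 9.25
ee_pos: [456.7, -151.7, 101.1]
tool_rot: [-0.002, 0.707, 0.707, -0.001]
wrist_force: [0.6, -0.5, 0.7]
finger_gap: 70.1
grasp_force: 0.0
clock: 9.88
ee_pos: [619.5, 24.1, 162.6]
tool_rot: [0.0, 0.707, 0.707, 0.0]
wrist_force: [-0.4, -0.0, 0.5]
finger_gap: 80.1
grasp_force: 0.0
clock: 10.25
ee_pos: [654.9, 64.4, 162.0]
tool_rot: [-0.0, 0.707, 0.707, -0.001]
wrist_force: [-0.1, 0.0, 0.2]
finger_gap: 80.2
grasp_force: 0.0
[654.872  64.407 161.967] [[-0.     1.    -0.001]
 [ 1.     0.    -0.   ]
 [-0.    -0.001 -1.   ]]
```

View pics/w3.png

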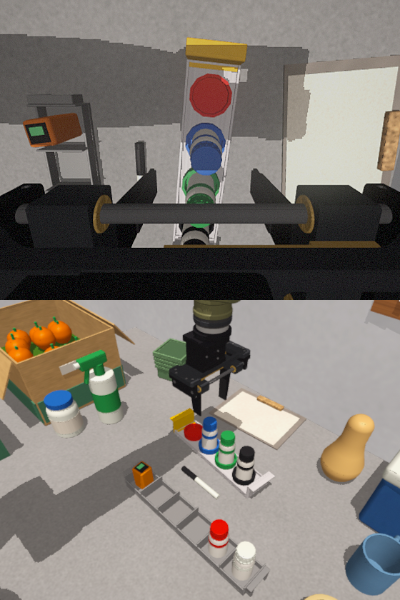

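Red stands upright next to the blank. The tool is above blue, so I go down, grip and lift.

```bash
python3 -m jog '[{"hand":0.08,"translation":[0.001,0,0.035],"spin":0},{"hand":0.08,"translation":[0,0,0.04],"spin":0},{"hand":0.08,"translation":[0,0,0.025],"spin":0},{"hand":0.08,"translation":[0,0,0.012],"spin":0},{"hand":0.08,"translation":[0,0,0],"spin":0}]'
python3 -m jog '[{"hand":0.03,"translation":[0,0,0],"spin":0},{"hand":0.03,"translation":[0,0,0],"spin":0},{"hand":0.03,"translation":[0,0,0],"spin":0},{"hand":0.03,"translation":[0,0,0],"spin":0},{"hand":0.03,"translation":[0,0,0],"spin":0}]' 20
python3 -m jog '[{"hand":0.03,"translation":[0,0,0],"spin":0},{"hand":0.03,"translation":[0,0,-0.015],"spin":0},{"hand":0.03,"translation":[0,0,-0.02],"spin":0},{"hand":0.03,"translation":[0,0,-0.025],"spin":0},{"hand":0.03,"translation":[0,0,0],"spin":0}]'
```

```text
clock: 10.98
ee_pos: [654.8, 64.8, 50.4]
tool_rot: [-0.0, 0.707, 0.707, -0.0]
wrist_force: [-0.2, -0.2, 0.3]
finger_gap: 79.9
grasp_force: 0.0
clock: 11.6
ee_pos: [655.7, 65.6, 50.9]
tool_rot: [0.0, 0.707, 0.707, 0.0]
wrist_force: [0.9, 0.2, 1.4]
finger_gap: 39.7
grasp_force: 20.0
clock: 12.22
ee_pos: [657.7, 65.6, 115.0]
tool_rot: [0.002, 0.707, 0.707, 0.003]
wrist_force: [0.0, -1.1, -0.7]
finger_gap: 39.8
grasp_force: 20.0
```

```bash
python3 -m jog '[{"hand":0.03,"translation":[0,-0.035,0],"spin":0},{"hand":0.03,"translation":[0,-0.04,0],"spin":0},{"hand":0.03,"translation":[-0.023,-0.035,0],"spin":0},{"hand":0.03,"translation":[-0.045,0,0],"spin":0},{"hand":0.03,"translation":[-0.045,0,0],"spin":0}]'
python3 -m jog '[{"hand":0.03,"translation":[-0.045,0,0],"spin":0},{"hand":0.03,"translation":[0,0,0],"spin":0},{"hand":0.03,"translation":[0,-0.045,0],"spin":0},{"hand":0.03,"translation":[0,-0.042,0],"spin":0},{"hand":0.03,"translation":[0,0,0],"spin":0}]'
python3 -m jog '[{"hand":0.03,"translation":[0,0,0],"spin":0}]'
python3 -c "
from h import *
print(*[x.round(3) for x in tool()])"
```

```text
clock: 12.85
ee_pos: [544.4, -48.1, 110.3]
tool_rot: [-0.0, 0.707, 0.708, -0.0]
wrist_force: [1.1, -0.3, -0.8]
finger_gap: 39.7
grasp_force: 20.0
clock: 13.48
ee_pos: [455.6, -91.2, 109.1]
tool_rot: [-0.001, 0.707, 0.707, -0.0]
wrist_force: [0.5, 0.3, -1.7]
finger_gap: 40.0
grasp_force: 20.0
clock: 13.6
ee_pos: [459.0, -92.0, 111.0]
tool_rot: [0.0, 0.707, 0.707, 0.0]
wrist_force: [0.4, -1.3, -0.7]
finger_gap: 39.6
grasp_force: 20.0
[458.988 -92.006 110.98 ] [[-0.001  1.     0.001]
 [ 1.     0.001 -0.   ]
 [-0.     0.001 -1.   ]]
```

Lower by 66 in total, then release.

```bash
python3 -m jog '[{"hand":0.03,"translation":[-0.001,0,0.025],"spin":0},{"hand":0.03,"translation":[0,0,0.02],"spin":0},{"hand":0.03,"translation":[0,0,0.012],"spin":0},{"hand":0.03,"translation":[0,0,0.004],"spin":0},{"hand":0.03,"translation":[0,0,0],"spin":0}]'
python3 -m jog '[{"hand":0.03,"translation":[0,0,0.003],"spin":0},{"hand":0.03,"translation":[0,0,0.001],"spin":0},{"hand":0.03,"translation":[0,0,0],"spin":0},{"hand":0.03,"translation":[0,0,0],"spin":0}]'
```

```text
clock: 14.22
ee_pos: [458.9, -93.4, 49.9]
tool_rot: [0.0, 0.707, 0.707, 0.0]
wrist_force: [0.5, -0.0, -0.7]
finger_gap: 39.8
grasp_force: 20.0
clock: 14.72
ee_pos: [458.4, -93.5, 45.8]
tool_rot: [0.0, 0.707, 0.707, 0.0]
wrist_force: [-0.7, -0.4, -1.2]
finger_gap: 39.6
grasp_force: 20.0
```

```bash
python3 -m jog '[{"hand":0.03,"translation":[0,0,0.0015],"spin":0},{"hand":0.03,"translation":[0,0,0],"spin":0},{"hand":0.03,"translation":[0,0,0],"spin":0}]'
python3 -m jog '[{"hand":0.06,"translation":[0,0,0],"spin":0},{"hand":0.06,"translation":[0,0,0],"spin":0},{"hand":0.07,"translation":[0,0,0],"spin":0},{"hand":0.07,"translation":[0,0,-0.02],"spin":0},{"hand":0.07,"translation":[0,0,-0.04],"spin":0}]'
python3 -m jog '[{"hand":0.08,"translation":[0,0.005,-0.05],"spin":0},{"hand":0.08,"translation":[0.018,0.035,-0.01],"spin":0},{"hand":0.08,"translation":[0.025,0.05,0],"spin":0},{"hand":0.08,"translation":[0.025,0.05,0],"spin":0},{"hand":0.08,"translation":[0.025,0.05,0],"spin":0}]'
python3 -m jog '[{"hand":0.08,"translation":[0,0,0],"spin":0},{"hand":0.08,"translation":[0,0,0],"spin":0},{"hand":0.08,"translation":[0,0,0],"spin":0}]'
python3 -c "
from h import *
print(*[x.round(3) for x in tool()])
a=r.camera('wrist'); b=r.camera('side')
cv2.imwrite('pics/w4.png',np.vstack([cv2.resize(a,(400,300)),cv2.resize(b,(400,300))]))"
```

```text
clock: 15.1
ee_pos: [458.6, -93.5, 44.9]
tool_rot: [0.0, 0.707, 0.707, 0.0]
wrist_force: [-2.2, -0.5, 4.8]
finger_gap: 39.7
grasp_force: 20.0
clock: 15.72
ee_pos: [456.6, -92.9, 102.6]
tool_rot: [-0.002, 0.707, 0.707, -0.001]
wrist_force: [1.2, -0.4, 0.3]
finger_gap: 69.7
grasp_force: 0.0
clock: 16.35
ee_pos: [649.9, 0.5, 163.9]
tool_rot: [0.0, 0.707, 0.707, -0.0]
wrist_force: [0.9, -0.5, 0.7]
finger_gap: 80.0
grasp_force: 0.0
clock: 16.73
ee_pos: [647.5, -1.1, 164.3]
tool_rot: [0.0, 0.707, 0.707, -0.0]
wrist_force: [0.9, 0.4, 0.4]
finger_gap: 79.9
grasp_force: 0.0
[647.452  -1.053 164.308] [[ 0.001  1.    -0.   ]
 [ 1.    -0.001 -0.   ]
 [-0.    -0.    -1.   ]]
```

View pics/w4.png

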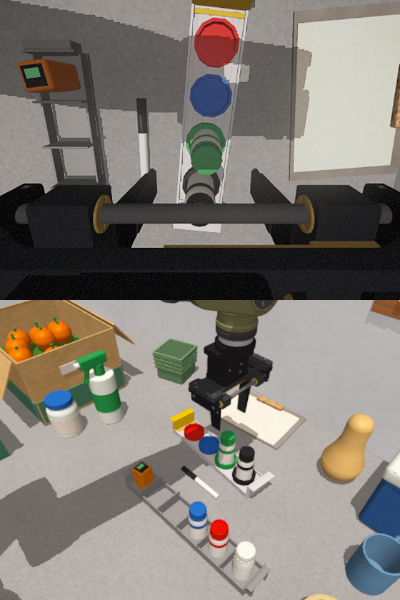

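Blue stands upright next to red. Green is next.

```bash
python3 -m jog '[{"hand":0.08,"translation":[0.001,0.001,0.035],"spin":0},{"hand":0.08,"translation":[0,0,0.04],"spin":0},{"hand":0.08,"translation":[0,0,0.025],"spin":0},{"hand":0.08,"translation":[0,0,0.014],"spin":0},{"hand":0.08,"translation":[0,0,0],"spin":0}]'
python3 -m jog '[{"hand":0.03,"translation":[0,0,0],"spin":0},{"hand":0.03,"translation":[0,0,0],"spin":0},{"hand":0.03,"translation":[0,0,0],"spin":0},{"hand":0.03,"translation":[0,0,0],"spin":0},{"hand":0.03,"translation":[0,0,0],"spin":0}]' 20
python3 -m jog '[{"hand":0.03,"translation":[0,0,0],"spin":0},{"hand":0.03,"translation":[0,0,-0.015],"spin":0},{"hand":0.03,"translation":[0,0,-0.02],"spin":0},{"hand":0.03,"translation":[0,0,-0.025],"spin":0},{"hand":0.03,"translation":[0,0,0],"spin":0}]'
```

```text
clock: 17.45
ee_pos: [648.6, 0.3, 49.6]
tool_rot: [-0.001, 0.707, 0.707, -0.0]
wrist_force: [0.2, -0.0, -0.6]
finger_gap: 80.2
grasp_force: 0.0
clock: 18.08
ee_pos: [649.6, 0.6, 50.4]
tool_rot: [0.0, 0.707, 0.707, 0.0]
wrist_force: [0.5, -1.0, 1.2]
finger_gap: 40.0
grasp_force: 20.0
clock: 18.7
ee_pos: [651.8, 0.4, 114.5]
tool_rot: [0.003, 0.707, 0.707, 0.002]
wrist_force: [0.1, 0.4, -1.7]
finger_gap: 39.5
grasp_force: 20.0
```

```bash
python3 -m jog '[{"hand":0.03,"translation":[0,-0.035,0],"spin":0},{"hand":0.03,"translation":[0,-0.04,0],"spin":0},{"hand":0.03,"translation":[-0.016,-0.04,0],"spin":0},{"hand":0.03,"translation":[-0.016,-0.04,0],"spin":0},{"hand":0.03,"translation":[0,-0.036,0],"spin":0}]'
python3 -m jog '[{"hand":0.03,"translation":[0,0,0],"spin":0},{"hand":0.03,"translation":[0,0,0],"spin":0},{"hand":0.03,"translation":[0,0,0],"spin":0}]'
python3 -c "
from h import *
print(*[x.round(3) for x in tool()])"
```

```text
clock: 19.32
ee_pos: [456.6, -32.0, 109.5]
tool_rot: [-0.0, 0.707, 0.707, -0.0]
wrist_force: [-0.1, -0.7, -0.7]
finger_gap: 40.0
grasp_force: 20.0
clock: 19.7
ee_pos: [459.4, -31.4, 110.5]
tool_rot: [0.0, 0.707, 0.707, 0.0]
wrist_force: [0.4, 0.1, -0.8]
finger_gap: 39.9
grasp_force: 20.0
[459.397 -31.438 110.494] [[-0.     1.     0.001]
 [ 1.     0.    -0.   ]
 [-0.     0.001 -1.   ]]
```

Go down to about 44.4 and release.

```bash
python3 -m jog '[{"hand":0.03,"translation":[-0.001,-0.001,0.025],"spin":0},{"hand":0.03,"translation":[0,0,0.02],"spin":0},{"hand":0.03,"translation":[0,0,0.012],"spin":0},{"hand":0.03,"translation":[0,0,0.004],"spin":0},{"hand":0.03,"translation":[0,0,0],"spin":0}]'
python3 -m jog '[{"hand":0.03,"translation":[0,0,0.003],"spin":0},{"hand":0.03,"translation":[0,0,0.0015],"spin":0},{"hand":0.03,"translation":[0,0,0.0005],"spin":0},{"hand":0.03,"translation":[0,0,0],"spin":0},{"hand":0.03,"translation":[0,0,0],"spin":0}]'
```

```text
clock: 20.32
ee_pos: [457.8, -32.5, 49.4]
tool_rot: [0.0, 0.707, 0.707, 0.0]
wrist_force: [-0.5, -0.1, -0.9]
finger_gap: 39.8
grasp_force: 20.0
clock: 20.95
ee_pos: [457.5, -32.4, 44.4]
tool_rot: [0.0, 0.707, 0.707, 0.0]
wrist_force: [-0.5, -0.3, -0.1]
finger_gap: 39.6
grasp_force: 20.0
```

```bash
python3 -m jog '[{"hand":0.03,"translation":[0,0,0.0005],"spin":0},{"hand":0.03,"translation":[0,0,0],"spin":0}]'
python3 -m jog '[{"hand":0.06,"translation":[0,0,0],"spin":0},{"hand":0.06,"translation":[0,0,0],"spin":0},{"hand":0.07,"translation":[0,0,0],"spin":0},{"hand":0.07,"translation":[0,0,-0.02],"spin":0},{"hand":0.07,"translation":[0,0,-0.04],"spin":0}]'
python3 -m jog '[{"hand":0.08,"translation":[0,0.005,-0.05],"spin":0},{"hand":0.08,"translation":[-0.002,0.033,-0.01],"spin":0},{"hand":0.08,"translation":[-0.01,0.05,0],"spin":0},{"hand":0.08,"translation":[-0.01,0.05,0],"spin":0},{"hand":0.08,"translation":[-0.01,0.046,0],"spin":0}]'
python3 -m jog '[{"hand":0.08,"translation":[0,0,0],"spin":0},{"hand":0.08,"translation":[0,0,0],"spin":0},{"hand":0.08,"translation":[0,0,0],"spin":0}]'
python3 -c "
from h import *
print(*[x.round(3) for x in tool()])
a=r.camera('wrist'); b=r.camera('side')
cv2.imwrite('pics/w5.png',np.vstack([cv2.resize(a,(400,300)),cv2.resize(b,(400,300))]))"
```

```text
clock: 21.2
ee_pos: [457.5, -32.5, 44.4]
tool_rot: [-0.0, 0.707, 0.707, -0.0]
wrist_force: [-2.9, 0.4, 5.1]
finger_gap: 39.8
grasp_force: 20.0
clock: 21.82
ee_pos: [455.6, -32.1, 102.2]
tool_rot: [-0.002, 0.707, 0.707, -0.001]
wrist_force: [0.2, 0.5, 0.9]
finger_gap: 69.7
grasp_force: 0.0
clock: 22.45
ee_pos: [643.0, -64.7, 163.3]
tool_rot: [-0.0, 0.707, 0.707, 0.0]
wrist_force: [0.0, -0.5, 0.7]
finger_gap: 79.7
grasp_force: 0.0
clock: 22.82
ee_pos: [640.3, -64.1, 163.8]
tool_rot: [-0.0, 0.707, 0.707, -0.0]
wrist_force: [-0.8, 0.5, -0.1]
finger_gap: 80.1
grasp_force: 0.0
[640.313 -64.11  163.804] [[-0.  1. -0.]
 [ 1.  0.  0.]
 [ 0. -0. -1.]]
```

View pics/w5.png

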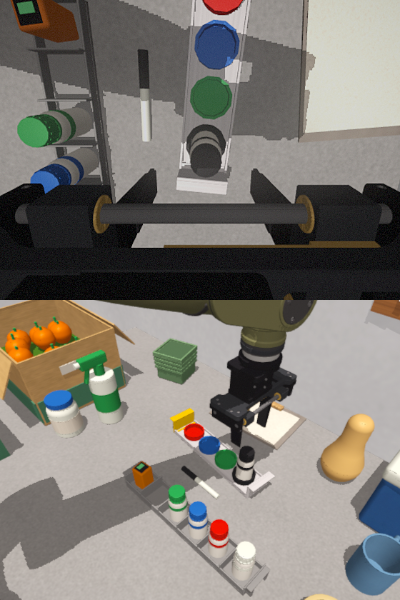

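Green is standing in its cell. Black is the last one.

```bash
python3 -m jog '[{"hand":0.08,"translation":[-0.001,0.001,0.035],"spin":0},{"hand":0.08,"translation":[0,0,0.04],"spin":0},{"hand":0.08,"translation":[0,0,0.025],"spin":0},{"hand":0.08,"translation":[0,0,0.0135],"spin":0},{"hand":0.08,"translation":[0,0,0],"spin":0}]'
python3 -m jog '[{"hand":0.03,"translation":[0,0,0],"spin":0},{"hand":0.03,"translation":[0,0,0],"spin":0},{"hand":0.03,"translation":[0,0,0],"spin":0},{"hand":0.03,"translation":[0,0,0],"spin":0},{"hand":0.03,"translation":[0,0,0],"spin":0}]' 20
python3 -m jog '[{"hand":0.03,"translation":[0,0,0],"spin":0},{"hand":0.03,"translation":[0,0,-0.015],"spin":0},{"hand":0.03,"translation":[0,0,-0.02],"spin":0},{"hand":0.03,"translation":[0,0,-0.025],"spin":0},{"hand":0.03,"translation":[0,0,0],"spin":0}]'
```

```text
clock: 23.55
ee_pos: [641.7, -65.3, 49.7]
tool_rot: [-0.001, 0.707, 0.707, -0.0]
wrist_force: [-0.3, 0.0, -0.0]
finger_gap: 80.1
grasp_force: 0.0
clock: 24.18
ee_pos: [642.5, -65.5, 50.3]
tool_rot: [0.0, 0.707, 0.707, 0.0]
wrist_force: [0.0, 0.4, 0.3]
finger_gap: 40.0
grasp_force: 20.0
clock: 24.8
ee_pos: [644.8, -65.9, 114.6]
tool_rot: [0.003, 0.707, 0.707, 0.002]
wrist_force: [0.4, -0.1, -0.6]
finger_gap: 39.5
grasp_force: 20.0
```

```bash
python3 -m jog '[{"hand":0.03,"translation":[0,-0.035,0],"spin":0},{"hand":0.03,"translation":[0,-0.04,0],"spin":0},{"hand":0.03,"translation":[0.047,-0.025,0],"spin":0},{"hand":0.03,"translation":[0.047,0,0],"spin":0},{"hand":0.03,"translation":[0,-0.042,0],"spin":0}]'
python3 -m jog '[{"hand":0.03,"translation":[0,-0.042,0],"spin":0},{"hand":0.03,"translation":[0,0,0],"spin":0},{"hand":0.03,"translation":[0,0,0],"spin":0},{"hand":0.03,"translation":[0,0,0],"spin":0}]'
python3 -c "
from h import *
print(*[x.round(3) for x in tool()])"
```

```text
clock: 25.42
ee_pos: [500.7, 30.7, 110.2]
tool_rot: [0.0, 0.706, 0.708, 0.0]
wrist_force: [-0.7, -0.7, 0.1]
finger_gap: 39.6
grasp_force: 20.0
clock: 25.92
ee_pos: [459.5, 28.4, 110.6]
tool_rot: [0.0, 0.707, 0.707, 0.0]
wrist_force: [1.1, 0.5, -1.3]
finger_gap: 39.5
grasp_force: 20.0
[459.53   28.377 110.636] [[ 0.     1.     0.001]
 [ 1.    -0.    -0.   ]
 [-0.     0.001 -1.   ]]
```

```bash
python3 -m jog '[{"hand":0.03,"translation":[0,-0.001,0.025],"spin":0},{"hand":0.03,"translation":[0,0,0.02],"spin":0},{"hand":0.03,"translation":[0,0,0.012],"spin":0},{"hand":0.03,"translation":[0,0,0.004],"spin":0},{"hand":0.03,"translation":[0,0,0],"spin":0}]'
python3 -m jog '[{"hand":0.03,"translation":[0,0,0.003],"spin":0},{"hand":0.03,"translation":[0,0,0.0015],"spin":0},{"hand":0.03,"translation":[0,0,0.0007],"spin":0},{"hand":0.03,"translation":[0,0,0],"spin":0},{"hand":0.03,"translation":[0,0,0],"spin":0}]'
```

```text
clock: 26.55
ee_pos: [457.8, 28.5, 49.4]
tool_rot: [0.0, 0.707, 0.707, 0.0]
wrist_force: [0.6, 0.2, -1.0]
finger_gap: 39.6
grasp_force: 20.0
clock: 27.18
ee_pos: [457.5, 28.6, 44.3]
tool_rot: [0.0, 0.707, 0.707, 0.0]
wrist_force: [-1.3, -0.5, 2.7]
finger_gap: 39.5
grasp_force: 20.0
```

Contact with the floor (2.7 N). Release, back off clear and look.

```bash
python3 -m jog '[{"hand":0.06,"translation":[0,0,0],"spin":0},{"hand":0.06,"translation":[0,0,0],"spin":0},{"hand":0.07,"translation":[0,0,0],"spin":0},{"hand":0.07,"translation":[0,0,-0.02],"spin":0},{"hand":0.07,"translation":[0,0,-0.04],"spin":0}]'
python3 -m jog '[{"hand":0.08,"translation":[0,0.005,-0.05],"spin":0},{"hand":0.08,"translation":[0.03,0.035,-0.01],"spin":0},{"hand":0.08,"translation":[0.04,0.04,0],"spin":0},{"hand":0.08,"translation":[0.04,0.04,0],"spin":0},{"hand":0.08,"translation":[0.04,0.04,0],"spin":0}]'
python3 -m jog '[{"hand":0.08,"translation":[0.04,0,0],"spin":0},{"hand":0.08,"translation":[0.04,0,0],"spin":0},{"hand":0.08,"translation":[0,0,0],"spin":0},{"hand":0.08,"translation":[0,0,0],"spin":0}]'
python3 -c "
from h import *
a=r.camera('top'); b=r.camera('side')
cv2.imwrite('pics/f.png',np.vstack([cv2.resize(a,(400,300)),cv2.resize(b,(400,300))]))"
```

```text
clock: 27.8
ee_pos: [455.6, 28.6, 102.6]
tool_rot: [-0.002, 0.707, 0.707, -0.002]
wrist_force: [0.6, -0.2, -0.3]
finger_gap: 69.4
grasp_force: 0.0
clock: 28.42
ee_pos: [618.6, 179.9, 163.8]
tool_rot: [0.0, 0.707, 0.707, 0.0]
wrist_force: [0.6, 0.0, 0.2]
finger_gap: 80.2
grasp_force: 0.0
clock: 28.92
ee_pos: [617.2, 258.2, 163.6]
tool_rot: [0.0, 0.707, 0.707, -0.0]
wrist_force: [0.2, -0.6, -0.5]
finger_gap: 79.9
grasp_force: 0.0
```

View pics/f.png

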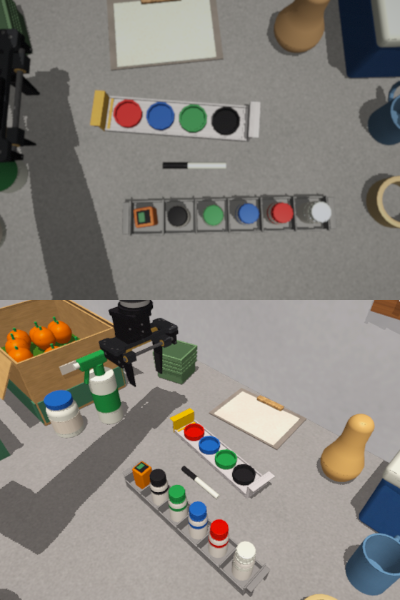

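All four stand upright in order: blank, red, blue, green, black, logger. The arm is clear of everything, so I'm handing in.

```bash
python3 -c "
from rig import r
print(r.close_job())"
```

```text
the job is handed in; nothing more can be done
None
```

I moved all four samples into the grey lab rack in drawing order (red next to the blank, then blue, green, and black next to the logger), all upright in the last pictures with the blank untouched by the arm, and handed the job in at about 29 s; no verdict was returned.

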